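# Mount a keyed crystal blank on the dividing head

### The arm

A 6-joint arm with a two-finger parallel gripper is mounted at the origin on the work surface. World frame = base frame: x ahead of the robot, y to its left, z up, the work surface at z = 0. Lengths are in m, angles in rad, forces in N, time in s.
With the tool pointing down it reaches from about 0.375 to 0.9 m from the base axis. Payload 3.1 kg.
Tool frame: the origin (TCP) lies at the centre of the arm's flange, where the gripper is bolted on; the fingertips stand 182 mm ahead of it and the grasp point (between the pads) lies 164 mm ahead of it; z points along the fingers, y is the line along which they close (so a half turn about z gives the same grasp; the last joint's range is limited). The gripper opens to 87 mm and grips with 3 to 60 N. Pads are 19 mm wide; open, the fingers measure 117 mm over their backs; the gripper's body (75 mm by 190 mm) begins 51 mm behind the grasp point.
Start: joints at [0.978, 0.527, 1.433, -0, 1.181, -0.178], TCP at [0.252, 0.572, 0.405] pointing down, gripper open.
Joint ranges: [-3.08, 3.08], [-0.75, 2.2], [0.22, 2.44], [-1.43, 4.57], [0, 2.65], [-2.85, 2.85]. Speed limits (rad/s): [2.79, 2.79, 3.14, 3.14, 3.14, 3.14].

### API

Orientations are given as a unit quaternion [x, y, z, w].
In Python, from rig import * gives the robot as it stands.
- The arm moves only by the tool move_arm, never from a script. Its argument "commands" is a list that holds one entry, the list of rows, each a list of 6 numbers: the shift along the tool's x, y, z in units of 40 mm (1.0 is 40 mm), then the turn, a rotation vector about the tool's x, y, z in rad. A call has 1 to 12 rows; each row is the pose to reach, as a shift and turn from the pose commanded when the call began, along the tool's axes at that moment; what a row does not reach only later rows make up. A row lasts 1/8 s, in which the tool goes at most 62.5 mm and 10.7 degrees, less where a joint would pass 70% of its speed; a pose out of reach is approached as far as the arm can. A call with a gripper value outside its range is refused whole. "claw" is the closure, from -1 (fully open) to 1 (shut), so that 0 is half open, set as the call begins (left out, the last holds). The fingers move at their own pace and stop on an object; "squeeze" is the grip in N (left out, the last holds). Time passes only in rows, so rows that repeat a pose let the fingers close. It gives the time, the measured TCP pose, the force, the opening and the grip force at its end, in the units of the state.
- get_obs(): the state, without advancing time (a new reading comes with each control period).
- camera(name): name is "side" or "top"; returns a dict with "pixels" (400x640x3 uint8, blue, green, red), "range_z" (400x640 float32, m along the optical axis (not along the pixel's ray), 0 where there is no reading), "camera_matrix" (3x3 intrinsics, pixels), "extrinsics" (4x4, takes a point from world to camera coordinates). Camera axes: x right, y up, looking along -z (the intrinsics and any distortion apply to the point x, -y, -z); pixel columns grow to the right and rows downward; lengths in m; the calibration is good to about 2 mm. A picture is of the moment at which its call begins.
- hand_in(): hands the job in; it is judged then, once.
The state is a dict: "time": time; "q": joint angles; "joint_velocities": joint speeds; "joint_torque": joint torques, N m; "position": TCP position; "tool_rot": TCP orientation; "ft_force": force on the tool from outside, world axes, zero at the start; "moment": the same for the moment, N m; "grip_width": finger opening in m; "grip_force": force on a finger pad.
Only numpy, scipy, OpenCV 4.12 (cv2) and the standard library are available. Lean on these libraries where they do the work, as an engineer would, in place of code of your own. Each camera call takes 0.05 s, during which the arm holds its last target. There are 200 camera calls.

### The job

Take the holder with the square crystal blank out of the wooden rack and mount it on the grey dividing head: feel for the angle at which the notch in its flange drops over the head's drive pin, so that the flange sits flat and fully home, pressing lightly (never more than about 25 N). Then push the locking bolt fully in over the flange and leave the holder standing free. Do not disturb the other things on the bench.

Things in the scene. Friction and masses are not known exactly. Their poses are not given: they have to be found in the camera images.
- holder: Loose aluminium holder, 0.2 kg, a square clear-glass blank cemented on top. Origin: on its axis at the flange's underside, z up. Flange 64 mm across, z 0 to 8 mm; cement disc 38 mm across up to z 11; glass block 28 x 28 mm, z 11 to 56 mm, flats square to x and y. Starts in either hole of the rack, flange flat on its top, yaw within 0.5 rad of the rack's.
- holder_grip (a point): point on the holder's axis 40 mm above the flange's underside, in the glass block: grip it hereabouts, fingers on two facing flats. Axes as the holder's.
- holder_notch (a point): middle of the ONE notch in the holder's flange, at the underside, 25 mm from the axis towards the holder's +x. The notch is 12 mm wide, cut right through the flange, open at the rim and running in to 17 mm from the axis. Axes as the holder's.
- holder_foot (a point): tip of the holder's plain round spigot below the flange: 24 mm thick, 16 mm long (this point lies 16 mm under the flange's underside), the last 5 mm tapered to 16 mm. Axes as the holder's.
- rack: Fixed light-wood block, 100 mm (x) by 200 mm (y), 32 mm high, origin at the centre of its underside. Two round holes of 27 mm, 24 mm deep, on its y axis at +52 and -52 mm.
- head: Fixed grey dividing head, origin centred under its bore on the bench, x and y its own axes. Block from x -107 to +55 mm, y -55 to +55 mm, top plate 50 mm high; a 10 mm high foot stands out up to 9 mm more. On top: a steel drive plate 88 mm across with the bore and one drive pin, and on the -x side (the robot's) the locking bolt.
- head_seat (a point): Centre of the bore's mouth, level with the flat top of the drive plate, 50 mm above the bench; z up, x and y the head's. The bore is 27 mm wide, 50 mm deep, and takes the holder's spigot. Fully home, the holder's origin lies here, flange flat on the plate, notch over the drive pin. The seat is hard: lower at 15 mm/s or less.
- pin_mid (a point): The middle of the arc on which the drive pin may stand, 25 mm from the bore's axis, at seat height; NOT the pin itself. The pin (8 mm thick, flat top, 7 mm high) stands anywhere within 1 rad about the bore's axis either side of here: its angle is not measured, and the plate is braked (0.3 N m). Off the notch the flange rests on the pin 7 mm up; over it (play 0.08 rad) it drops home.
- bolt (a joint): Locking bolt, sliding along the head's +x: 0 = out (the start), 0.024 m = fully in. Friction 2 N, stays put. Its tongue is 18 mm wide, 10 to 16 mm above the seat; the nose is 47 mm from the bore's axis when out, 23 mm when in, then 2 mm above the seated flange. A holder not home blocks it. Guide rails beside it: 12 mm above the seat, to 23 mm either side.
- bolt_post (a point): Top centre of the bolt's upright round steel post, 12 mm thick, from 16 to 48 mm above the seat: push or pinch it. It stands 72 mm from the bore's axis on the head's -x side with the bolt out, 48 mm with it in. Axes as the head's.
- round_blank: bystander: a similar holder with a ROUND glass blank (34 mm across, top 51 mm above the flange's underside) and no notch, in the rack's other hole; origin at its flange's underside
- brush: bystander: hand brush 170 mm long lying between rack and head; origin at the centre of its underside
- tape: bystander: roll of paper tape, 90 mm across, 24 mm high; origin at the centre of its underside
- tumbler: bystander: glass tumbler, 76 mm across, 90 mm high; origin at the centre of its underside
- stone: bystander: abrasive stone 100 x 25 x 18 mm; origin at the centre of its underside
- jar: bystander: white jar, 56 mm across, 70 mm high; origin at the centre of its underside
- ear_defenders: bystander: pair of red ear defenders lying down, about 170 x 145 x 72 mm; origin between the cups, on the bench
There are look-alikes about, which are no part of the job. What is shaped like the holder but purple or turquoise is not meant.

How it is judged:
On the way, in this order (a step that is already met when the one before it is completed fails the run):
1. the holder is lifted out of the rack (z of holder in the frame of rack above 0.052 m), for 0.1 s.
2. the holder is seated flat on the head, notch over the pin (horizontal distance between holder and head_seat below 0.003 m and z of holder in the frame of head_seat below 0.002 m and angle between holder's own z axis and vertical below 0.05 rad), for 0.2 s.
At the end, for the whole second after the job is handed in: The holder stands released and at rest on the head: axis within 3 mm of the bore's, flange less than 2 mm above the seat and level within 0.05 rad, and the bolt is pushed in at least 19 of its 24 mm (all of step 2 and value of joint bolt above 0.019 m and linear speed of holder below 0.02 m/s); the robot touches nothing.
It fails at once if the holder and the dividing head are pressed together with more than 45 N (contact force between holder and head above 45 N).
It fails at once if a bystander is moved by more than 30 mm (distance of any of round_blank, brush, tape, tumbler, stone, jar, ear_defenders from where it was at the start of the episode above 0.03 m).
It also fails if it takes over 64 s, if anything falls off the work surface, if the arm or the gripper's body presses on something with over 40 N, if the wrist force passes 120 N, or if a joint passes its speed limit or range.

## Working session

There is one attempt and no reset: what is moved stays moved. The work goes in short steps, Python scripts to look and compute and a tool call to move; the robot and the scene stay as the last step left them, time stands still between calls to the robot, and variables do not carry over. Pictures are saved under pics/ and viewed, at most 10 in all, crops included, and the job is handed in when it is done.

Besides the shell and the picture viewer there is one more tool, called after ">>>" by a JSON object that holds its "op" and its "data", one argument or row to a line. move_arm: Moves the arm, as the interface text tells. Its arguments: {"type":"object","properties":{"commands":{"type":"array","items":{"type":"array","items":{"type":"array","items":{"type":"number"}}}},"claw":{"type":"number"},"squeeze":{"type":"number"}},"required":["commands"]}

```bash
ls; mkdir -p pics; cat > h.py <<'E'
from rig import *
import numpy as np, cv2
def world(c,u,v,z=None):
    """pixel -> world by depth"""
    K=c["camera_matrix"];E=c["extrinsics"]
    d=z if z is not None else c["range_z"][v,u]
    p=np.array([(u-K[0,2])/K[0,0]*d,-(v-K[1,2])/K[1,1]*d,-d])
    return E[:3,:3].T@(p-E[:3,3])
def cloud(c):
    K=c["camera_matrix"];E=c["extrinsics"];d=c["range_z"].astype(float)
    v,u=np.mgrid[0:400,0:640]
    p=np.stack([(u-K[0,2])/K[0,0]*d,-(v-K[1,2])/K[1,1]*d,-d],-1)
    return (p-E[:3,3])@E[:3,:3]
def proj(c,P):
    p=c["extrinsics"][:3,:3]@np.array(P)+c["extrinsics"][:3,3];K=c["camera_matrix"]
    return K[0,0]*p[0]/-p[2]+K[0,2],K[1,1]*-p[1]/-p[2]+K[1,2]
E
python3 - <<'E'
from h import *
for n in("side","top"):
    c=camera(n);cv2.imwrite(f"pics/{n}0.png",c["pixels"]);np.savez(f"{n}0.npz",**c)
    print(n,c["camera_matrix"].tolist(),np.round(c["extrinsics"],3).tolist(),[k for k in c])
print(get_obs())
E
```

```text
pics
side [[436.56883620347185, 0.0, 311.49832021766224], [0.0, 436.56883620347185, 198.8975708703107], [0.0, 0.0, 1.0]] [[0.724, -0.689, -0.006, -0.371], [0.482, 0.501, 0.719, -0.36], [-0.493, -0.523, 0.695, -1.13], [0.0, 0.0, 0.0, 1.0]] ['pixels', 'range_z', 'camera_matrix', 'extrinsics']
top [[440.5831314962895, 0.0, 319.57227126751985], [0.0, 440.5831314962895, 197.34012634737783], [0.0, 0.0, 1.0]] [[-0.067, -0.998, -0.0, 0.064], [0.973, -0.065, 0.222, -0.583], [-0.221, 0.015, 0.975, -1.283], [0.0, 0.0, 0.0, 1.0]] ['pixels', 'range_z', 'camera_matrix', 'extrinsics']
{'time': 0.1, 'q': array([ 9.77528973e-01,  5.28403216e-01,  1.43375370e+00, -1.68560099e-05,
        1.18139714e+00, -1.78462482e-01]), 'joint_velocities': array([-0.00092818, -0.0017024 , -0.00193047,  0.00055267, -0.0003171 ,
        0.00040275]), 'joint_torque': array([ 1.30460257e-04, -4.40987670e+01, -1.77151537e+01,  6.34584110e-02,
        5.34584722e-02, -3.24676853e-05]), 'position': array([0.25166644, 0.57176673, 0.4038572 ]), 'tool_rot': array([ 2.05915464e-01,  9.78569292e-01, -9.11530345e-04, -3.61877890e-04]), 'ft_force': array([-0.33280983,  0.06263132,  0.07883458]), 'moment': array([ 0.00142565,  0.02156365, -0.00923158]), 'grip_force': 0.0, 'grip_width': 0.0873850025204125}
```

View pics/top0.png

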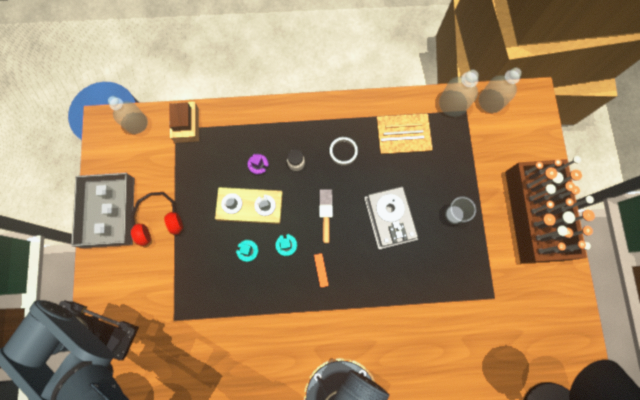

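View pics/side0.png

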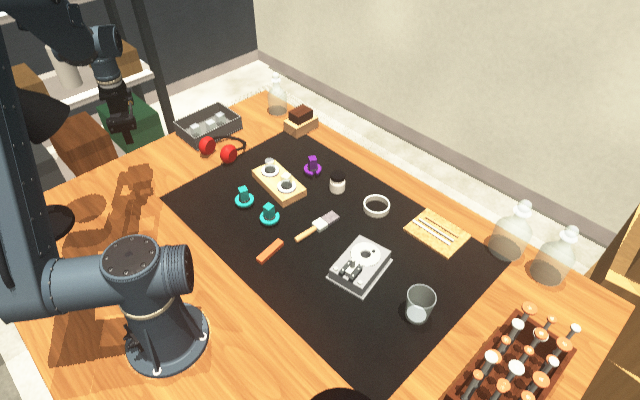

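The top view shows the rack near (248,205), with its two holders at (232,204) and (264,205). The head is at (391,217) and the turquoise and purple decoys are elsewhere. I'll enlarge these areas and fit the geometry.

```bash
cat > m.py <<'E'
from h import *
T=dict(np.load("top0.npz"));S=dict(np.load("side0.npz"))
def crop(c,x,y,w,h,W,H): return cv2.resize(c["pixels"][y:y+h,x:x+w],(W,H),interpolation=cv2.INTER_CUBIC)
a=crop(T,210,180,80,60,400,300);b=crop(T,355,180,80,60,400,300)
d=crop(S,240,150,80,60,400,300);e=crop(S,320,230,80,60,400,300)
cv2.imwrite("pics/mos.png",np.vstack([np.hstack([a,b]),np.hstack([d,e])]))
for nm,c in(("top",T),("side",S)):
    P=cloud(c)
    for name,ctr,zl,R in(("rack",world(T,248,213),(.026,.037),.14),("head",world(T,391,217),(.044,.056),.14)):
        m=(np.abs(P[...,2]-np.mean(zl))<(zl[1]-zl[0])/2)&(np.linalg.norm(P[...,:2]-ctr[:2],axis=-1)<R)
        q=P[m][:,:2].astype(np.float32)
        print(nm,name,ctr.round(3),m.sum(),cv2.minAreaRect(q),np.median(P[m][:,2]))
    P2=P[(P[...,2]>.005)&(P[...,2]<.12)&(np.linalg.norm(P[...,:2]-world(T,248,213)[:2],axis=-1)<.14)]
    print(np.percentile(P2[:,2],[1,50,90,99,99.9]))
E
python3 m.py
```

```text
top rack [0.56  0.251 0.028] 1397 ((0.5620739459991455, 0.2375832200050354), (0.23858802020549774, 0.21936315298080444), 24.937135696411133) 0.03042317430501038
top head [ 0.514 -0.189  0.049] 1140 ((0.5178200602531433, -0.19366011023521423), (0.1623464673757553, 0.11090388149023056), 9.962606430053711) 0.04682407057158541
[0.00571396 0.03069928 0.06885165 0.08715349 0.09009418]
side rack [0.56  0.251 0.028] 741 ((0.5637362003326416, 0.2351396083831787), (0.24463988840579987, 0.21826700866222382), 30.219823837280273) 0.032588701067712264
side head [ 0.514 -0.189  0.049] 1429 ((0.5178983807563782, -0.1958625316619873), (0.1673724353313446, 0.11226872354745865), 10.285914421081543) 0.048863086260080096
[0.00522364 0.03358329 0.07196661 0.08907251 0.09170794]
```

View pics/mos.png

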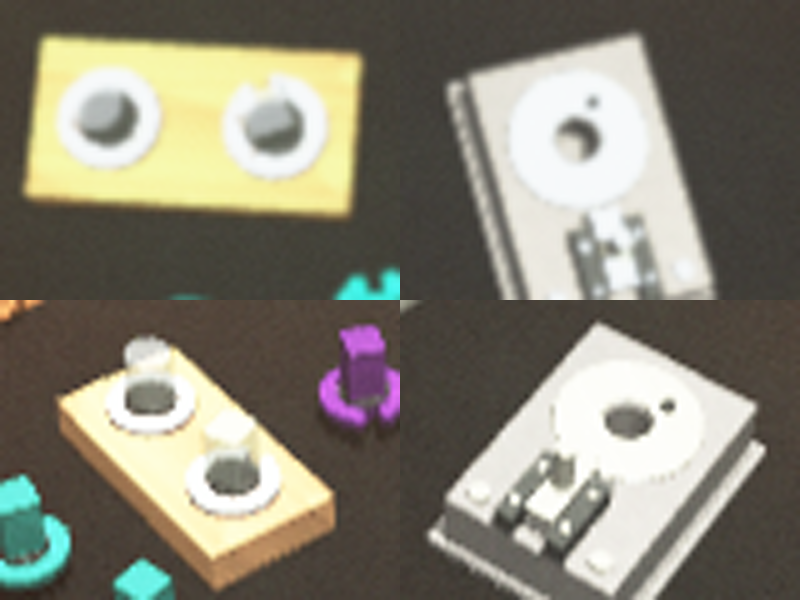

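In the mosaic, the square holder is the one at top-view (265,204), with its notch pointing up and slightly left at about (262,196). The head's bore is at about (390,208). A dark spot at about (394,200) in the top view and (374,251) in the side view is probably the drive pin. Next I intersect rays with the known planes.

```bash
cat >> h.py <<'E'
def onz(c,u,v,z):
    E=c["extrinsics"];K=c["camera_matrix"];R=E[:3,:3].T;o=-R@E[:3,3]
    r=R@np.array([(u-K[0,2])/K[0,0],-(v-K[1,2])/K[1,1],-1]);return (o+r*(z-o[2])/r[2])
def flat(c,z,x0,y0,n=200,s=.001):
    """rectified bird's-eye picture of plane z: col=x, row=y, s m/px from x0,y0"""
    src=np.array([proj(c,(x0+i*s*n,y0+j*s*n,z)) for i,j in((0,0),(1,0),(1,1),(0,1))],np.float32)
    H=cv2.getPerspectiveTransform(np.array([[0,0],[n,0],[n,n],[0,n]],np.float32),src)
    return cv2.warpPerspective(c["pixels"],H,(n,n),flags=cv2.WARP_INVERSE_MAP|cv2.INTER_CUBIC)
E
python3 - <<'E'
from h import *
T=dict(np.load("top0.npz"));S=dict(np.load("side0.npz"))
for n,c,px in(("T",T,dict(flange=(265,204.4,.04),notch=(262.4,196.4,.04),bore=(390.4,207.6,.05),pin=(393.6,200.4,.057),post=(398,230,.098))),
              ("S",S,dict(flange=(286.5,186,.04),bore=(365.6,254.2,.05),pin=(373.6,251,.057),post=(352.8,262,.098)))):
    for k,v in px.items(): print(n,k,onz(c,*v).round(4))
    o=(onz(c,*px["flange"])[:2]-.05)
rows=[]
for nm,z,x0,y0 in(("sq",.04,.535,.155),("hd",.05,.49,-.24)):
    rows.append(np.hstack([cv2.resize(flat(c,z,x0,y0,200,.0005),(400,300) if 0 else (300,300)) for c in (T,S)]))
im=np.vstack(rows)
for r in range(2):
    for k in range(2):
        for t in range(0,300,30):
            cv2.line(im,(300*k+t,300*r),(300*k+t,300*r+(10 if t%150 else 300)),(0,0,255),1);cv2.line(im,(300*k,300*r+t),(300*k+(10 if t%150 else 300),300*r+t),(0,0,255),1)
cv2.imwrite("pics/flat.png",im)
E
```

```text
T flange [0.5809 0.1957 0.04  ]
T notch [0.607  0.2028 0.04  ]
T bore [ 0.5429 -0.1903  0.05  ]
T pin [ 0.5634 -0.2012  0.057 ]
T post [ 0.4654 -0.1972  0.098 ]
S flange [0.5776 0.1924 0.04  ]
S bore [ 0.5426 -0.1948  0.05  ]
S pin [ 0.5634 -0.2063  0.057 ]
S post [ 0.4656 -0.2114  0.098 ]
```

View pics/flat.png

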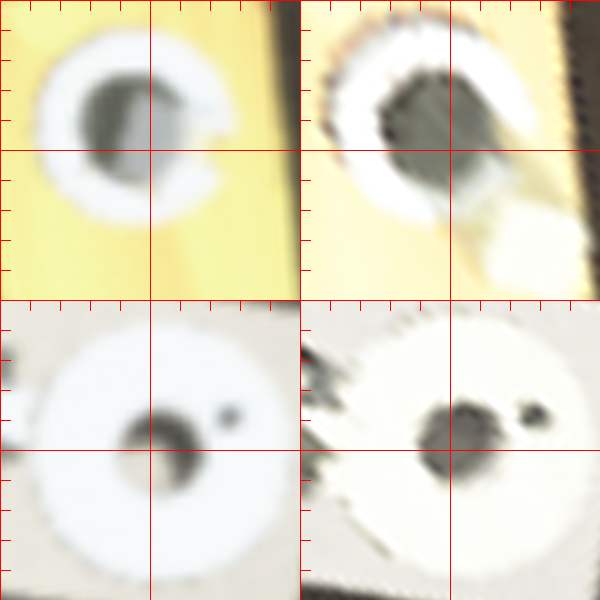

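Both cameras agree:
- **Flange centre:** about (0.5795, 0.196), with the notch at yaw about +0.27.
- **Seat:** about (0.543, -0.191), with the head at yaw about 0.175.
- **Dark spot:** the two views are consistent at z = 0.057, so it is the raised pin top, at world angle about -0.49.

Next I work out the moves.

```bash
cat >> h.py <<'E'
from scipy.spatial.transform import Rotation as Ro
def go(p,ty,cmd=None,q=None):
    """row (shift/40mm, turn) from current pose to TCP p, tool down, finger line at yaw ty"""
    o=get_obs();p0=np.array(cmd if cmd is not None else o["position"]);R0=Ro.from_quat(o["tool_rot"] if q is None else q)
    y=np.array([np.cos(ty),np.sin(ty),0]);z=np.array([0,0,-1.]);R1=Ro.from_matrix(np.c_[np.cross(y,z),y,z])
    print(np.r_[R0.inv().apply(np.array(p)-p0)/.04,(R0.inv()*R1).as_rotvec()].round(3),"ty now",np.arctan2(*R0.apply([0,1,0])[1::-1]).round(3))
E
python3 -c "
from h import *
go((.5795,.196,.33),.27,(.252,.572,.405))"
```

```text
[-1.1282e+01 -5.3000e+00  1.8810e+00 -2.0000e-03  1.0000e-03  8.8600e-01] ty now 1.156
```

>>> {"op": "move_arm", "data": {
  "commands": [
    [[-1.2,-0.56,0.2,0,0,0.1],[-2.4,-1.13,0.4,0,0,0.2],[-3.6,-1.7,0.6,0,0,0.3],[-4.8,-2.25,0.8,0,0,0.4],[-6.0,-2.8,1.0,0,0,0.5],[-7.2,-3.4,1.2,0,0,0.6],[-8.4,-3.95,1.4,0,0,0.7],[-9.6,-4.5,1.6,0,0,0.8],[-10.8,-5.07,1.88,0,0,0.886],[-11.28,-5.3,1.88,-0.002,0.001,0.886],[-11.28,-5.3,1.88,-0.002,0.001,0.886]]
  ],
  "claw": -1
}}

```text
time: 1.48
position: [0.5799, 0.1952, 0.3293]
tool_rot: [0.606, 0.795, 0.001, -0.001]
ft_force: [0.8, 0.8, -0.1]
grip_width: 0.0871
grip_force: 0.0
```

```bash
python3 -c "
from h import *
go((.5795,.196,.236),.27);print(get_obs()['q'].round(3))
im=[]
for n in('top','side'):
    c=camera(n);np.savez(n+'1.npz',**c)
    u,v=proj(c,(.58,.196,.08));u,v=int(u),int(v)
    im.append(cv2.resize(c['pixels'][v-30:v+30,u-40:u+40],(400,300),interpolation=2))
cv2.imwrite('pics/hov.png',np.hstack(im))
"
```

```text
[ 1.600e-02 -7.000e-03  2.332e+00  1.000e-03 -2.000e-03 -2.000e-03] ty now 0.268
[ 0.142  0.601  1.537  0.003  1.003 -0.128]
```

View pics/hov.png

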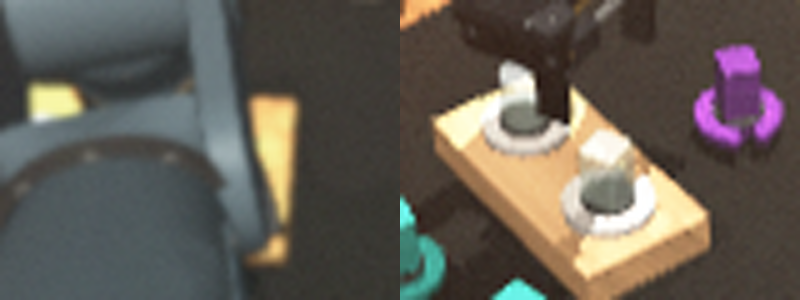

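The hover picture shows a fingertip over the rack at crop (555,115) in the side half. I check that this matches the expected projection before going down.

```bash
python3 -c "
from h import *
c=dict(np.load('side1.npz'));u0,v0=map(int,proj(c,(.58,.196,.08)))
for s in(-.051,.051):
    u,v=proj(c,(.5799+s*.964,.1952+s*.265,.1473));print(s,400+(u-u0+40)*5,(v-v0+30)*5)
print('glass top',[(400+(u-u0+40)*5,(v-v0+30)*5) for u,v in [proj(c,(.5795,.196,.088))]])
"
```

```text
-0.051 555.3100937025584 117.67751802804625
0.051 642.3237965541805 32.05465372279917
glass top [(np.float64(602.7922128475745), np.float64(142.8712516408541))]
```

The finger lands where predicted, and the glass top is within 1 px. I descend and grip.

>>> {"op": "move_arm", "data": {
  "commands": [
    [[0.02,0,0.6,0,0,0],[0.02,0,1.2,0,0,0],[0.02,0,1.7,0,0,0],[0.02,0,2.1,0,0,0],[0.02,0,2.33,0,0,0],[0.02,0,2.33,0,0,0]]
  ]
}}

```text
time: 2.33
position: [0.5788, 0.1976, 0.236]
tool_rot: [0.605, 0.796, 0.001, -0.001]
ft_force: [-0.3, -0.4, 0.3]
grip_width: 0.0868
grip_force: 0.0
```

>>> {"op": "move_arm", "data": {
  "commands": [
    [[0,0,0,0,0,0],[0,0,0,0,0,0],[0,0,0,0,0,0],[0,0,0,0,0,0],[0,0,0,0,0,0],[0,0,0,0,0,0],[0,0,0,0,0,0],[0,0,0,0,0,0]]
  ],
  "claw": 1,
  "squeeze": 25
}}

```text
time: 3.32
position: [0.5793, 0.1971, 0.2364]
tool_rot: [0.606, 0.796, 0.001, -0.0]
ft_force: [0.8, -0.9, -0.5]
grip_width: 0.028
grip_force: 25.0
```

Grip width is 28.0 mm, so the pads are on the flats. I lift.

>>> {"op": "move_arm", "data": {
  "commands": [
    [[0,0,-0.3,0,0,0],[0,0,-0.8,0,0,0],[0,0,-1.4,0,0,0],[0,0,-2.0,0,0,0],[0,0,-2.5,0,0,0],[0,0,-2.5,0,0,0]]
  ]
}}

```text
time: 4.08
position: [0.5794, 0.197, 0.3384]
tool_rot: [0.605, 0.796, 0.002, 0.001]
ft_force: [0.7, 0.5, -2.7]
grip_width: 0.0276
grip_force: 25.0
```

```bash
python3 -c "
from h import *
go((.5433,-.1913,.336),-.49);o=get_obs();print(o['ft_force'],o['grip_width'])
c=camera('side')
u,v=map(int,proj(c,(.5793,.1971,.14)));cv2.imwrite('pics/lift.png',cv2.resize(c['pixels'][v-30:v+30,u-40:u+40],(640,480),interpolation=2))
"
```

```text
[-9.115e+00 -3.460e+00  3.200e-02  4.000e-03 -3.000e-03  7.600e-01] ty now 0.27
[ 0.6931986   0.49723064 -2.67120768] 0.02756292182756957
```

View pics/lift.png

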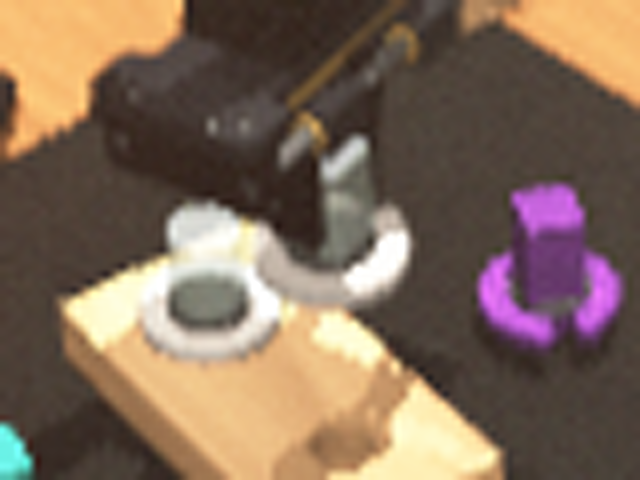

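The holder is gripped and hanging level, with its flange at about (335,250) in the crop. I carry it above the head, re-referenced to the actual grip position so the target is (0.5433, -0.190).

>>> {"op": "move_arm", "data": {
  "commands": [
    [[-0.5,-0.2,0,0,0,0.05],[-1.4,-0.53,0,0,0,0.12],[-2.4,-0.9,0,0,0,0.2],[-3.4,-1.3,0,0,0,0.3],[-4.4,-1.67,0,0,0,0.4],[-5.4,-2.05,0,0,0,0.5],[-6.4,-2.43,0,0,0,0.6],[-7.4,-2.8,0,0,0,0.68],[-8.3,-3.15,0,0,0,0.76],[-8.9,-3.38,0,0,0,0.76],[-9.08,-3.45,0.03,0,0,0.76],[-9.08,-3.45,0.03,0,0,0.76]]
  ]
}}

```text
time: 5.62
position: [0.5423, -0.1902, 0.3335]
tool_rot: [0.858, 0.514, 0.0, -0.002]
ft_force: [-0.2, 0.1, -2.1]
grip_width: 0.0281
grip_force: 25.0
```

```bash
python3 -c "
from h import *
go((.5433,-.190,.274),-.49);o=get_obs();print(o['position'],o['ft_force'],o['moment'],o['grip_width'])
c=camera('side');np.savez('side2.npz',**c)
u,v=map(int,proj(c,(.5433,-.19,.09)));cv2.imwrite('pics/hov2.png',cv2.resize(c['pixels'][v-45:v+30,u-50:u+50],(800,600),interpolation=2));print(u,v)
"
```

```text
[ 0.014  0.024  1.488 -0.003 -0.002 -0.002] ty now -0.492
[ 0.54225138 -0.19023784  0.33350141] [-0.1867646   0.09529746 -2.05886085] [-0.00212643  0.11833195  0.01613839] 0.02807318044173674
365 244
```

View pics/hov2.png

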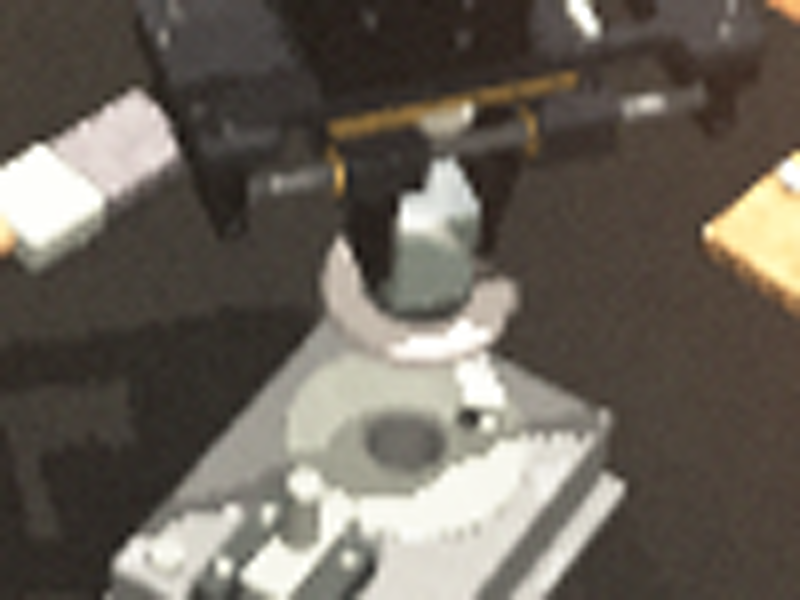

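The notch is visible at crop (490,280). A dark spot at (468,418) has a bright patch just right of it at (488,421), so the dark part may be only the pin's shaded side. I check the local pixels and the sun direction.

```bash
python3 -c "
from h import *
S=dict(np.load('side2.npz'));S0=dict(np.load('side0.npz'));T0=dict(np.load('top0.npz'))
print(S['pixels'][247:256,368:382,1]);print(S0['pixels'][247:256,368:382,1]);print(T0['pixels'][195:206,387:400,1])
for z in(.05,.057):
  for nm,(u,v) in dict(dark=(373.5,251.2),white=(376,251.8)).items():
    d=onz(S,u,v,z)-onz(S,365.6,254.3,.05);print(z,nm,d.round(4),np.hypot(*d[:2]).round(4),np.arctan2(d[1],d[0]).round(3))
print('shadow',onz(S,325,252.7,0))
P=cloud(S0);print((1000*P[247:256,368:382,2]).round())
"
```

```text
[[205 202 200 197 201 254 253 253 252 236 160 158 160 159]
 [205 202 198 199 200 253 254 253 254 252 171 160 157 158]
 [200 205 201 201 177 218 228 239 240 242 193 166 159 160]
 [174 180 203 199 127  73  99 158 177 180 183 182 158 158]
 [139 144 181 179  96  71  65 228 233 158 185 173 162 142]
 [108 116 150 160 139 108 132 217 216 157 177 158 146 126]
 [ 93  95 125 163 159 148 157 158 157 160 159 159 202 162]
 [ 99  92 113 163 158 156 157 158 159 231 231 232 234 222]
 [ 92  86 124 163 164 160 154 159 231 247 246 247 241 228]]
[[253 253 253 252 253 253 253 253 252 243 235 235 235 237]
 [254 253 253 253 253 253 253 253 253 252 242 236 236 238]
 [253 253 253 253 249 227 234 253 253 253 252 240 236 236]
 [241 252 253 253 202 139 156 245 253 253 253 249 236 235]
 [201 212 253 253 117 100 105 249 253 253 253 253 236 236]
 [145 142 243 253 240 179 218 253 253 253 253 253 243 238]
 [ 95 119 168 253 253 247 250 253 253 252 253 253 249 236]
 [100  90 146 254 253 253 253 253 253 253 253 253 248 235]
 [ 96  88 202 254 253 253 252 252 253 253 252 253 248 237]]
[[246 247 248 248 248 248 248 247 24
[... 920 characters left out ...]
.   49.   49.   52.   49.   50.   52.   48.   53.   50.   45.
    48.   46.]
 [  54.   50.   52.   51.   51.   58.   63.   50.   50.   51.   50.   46.
    51.   42.]
 [  52.   46.   50.   51.   55.   59.   56.   53.   48.   51.   51.   53.
    49.   51.]
 [  47.   48.   53.   55.   49.   57.   57.   48.   49.   55.   50.   47.
    49.   48.]
 [  45.   48.   50.   51.   55.   48.   49.   50.   52.   55.   52.   48.
    50.   47.]
 [  39.   44.   49.   48.   49.   49.   50.   50.   50.   47.   52.   52.
    54.   46.]
 [  36.   39.   43.   55.   51.   53.   50.   53.   52.   48.   53.   52.
    51.   45.]
 [  33.   37.   50.   51.   51.   50.   49.   52.   52.   48.   47.   52.
    53.   46.]]
```

The depth shows the raised 57 mm pixels right on the dark spot, so the spot is the pin. Refined, its angle is about -0.42. I turn to that and go down to just above pin height (TCP about 0.264).

>>> {"op": "move_arm", "data": {
  "commands": [
    [[0.015,0.025,0.4,-0.002,-0.002,-0.07],[0.015,0.025,0.9,-0.002,-0.002,-0.07],[0.015,0.025,1.2,-0.002,-0.002,-0.07],[0.015,0.025,1.35,-0.002,-0.002,-0.07],[0.015,0.025,1.45,-0.002,-0.002,-0.07],[0.015,0.025,1.5,-0.002,-0.002,-0.07],[0.015,0.025,1.54,-0.002,-0.002,-0.07],[0.015,0.025,1.58,-0.002,-0.002,-0.07],[0.015,0.025,1.62,-0.002,-0.002,-0.07],[0.015,0.025,1.66,-0.002,-0.002,-0.07],[0.015,0.025,1.7,-0.002,-0.002,-0.07],[0.015,0.025,1.72,-0.002,-0.002,-0.07]]
  ]
}}

```text
time: 7.18
position: [0.5442, -0.1897, 0.2654]
tool_rot: [0.839, 0.544, 0.001, 0.001]
ft_force: [0.8, 0.1, -1.6]
grip_width: 0.0277
grip_force: 25.0
```

```bash
python3 -c "
from h import *
go((.5433,-.190,.2544),-.42);o=get_obs();print(o['position'],o['ft_force'],o['moment'],o['grip_width'])
"
```

```text
[-0.015 -0.018  0.275  0.002 -0.    -0.   ] ty now -0.42
[ 0.54419219 -0.18973688  0.26541491] [ 0.75981648  0.0755066  -1.59512145] [-0.12632042  0.04001216 -0.06863097] 0.02768664952845948
```

>>> {"op": "move_arm", "data": {
  "commands": [
    [[0,0,0.03,0,0,0],[0,0,0.05,0,0,0],[0,0,0.07,0,0,0],[0,0,0.09,0,0,0],[0,0,0.11,0,0,0],[0,0,0.13,0,0,0],[0,0,0.13,0,0,0]]
  ]
}}

```text
time: 8.05
position: [0.5442, -0.1897, 0.2603]
tool_rot: [0.839, 0.544, 0.001, 0.001]
ft_force: [-0.1, -0.4, -2.0]
grip_width: 0.0278
grip_force: 25.0
```

>>> {"op": "move_arm", "data": {
  "commands": [
    [[0,0,0.02,0,0,0],[0,0,0.04,0,0,0],[0,0,0.06,0,0,0],[0,0,0.08,0,0,0],[0,0,0.08,0,0,0]]
  ]
}}

```text
time: 8.68
position: [0.5442, -0.1898, 0.2571]
tool_rot: [0.839, 0.544, 0.001, 0.001]
ft_force: [0.0, -0.0, -1.8]
grip_width: 0.0279
grip_force: 25.0
```

The flange is below pin height with no force, so the notch is over the pin. I continue gently to the seat.

>>> {"op": "move_arm", "data": {
  "commands": [
    [[0,0,0.02,0,0,0],[0,0,0.035,0,0,0],[0,0,0.05,0,0,0],[0,0,0.05,0,0,0]]
  ]
}}

```text
time: 9.18
position: [0.5442, -0.1897, 0.2551]
tool_rot: [0.839, 0.544, 0.001, 0.001]
ft_force: [0.5, -0.0, -2.4]
grip_width: 0.028
grip_force: 25.0
```

>>> {"op": "move_arm", "data": {
  "commands": [
    [[0,0,0.01,0,0,0],[0,0,0.02,0,0,0],[0,0,0.03,0,0,0],[0,0,0.03,0,0,0]]
  ]
}}

```text
time: 9.68
position: [0.5442, -0.1898, 0.2543]
tool_rot: [0.839, 0.544, 0.001, 0.001]
ft_force: [-1.8, 0.0, 1.7]
grip_width: 0.028
grip_force: 25.0
```

>>> {"op": "move_arm", "data": {
  "commands": [
    [[0,0,0.008,0,0,0],[0,0,0.015,0,0,0],[0,0,0.015,0,0,0],[0,0,0.015,0,0,0]]
  ]
}}

```text
time: 10.18
position: [0.5442, -0.1898, 0.2543]
tool_rot: [0.839, 0.544, 0.001, 0.001]
ft_force: [-2.1, 0.5, 7.1]
grip_width: 0.0279
grip_force: 25.0
```

It stops hard at 0.2543, the expected home height, under about 9 N. I relax, release partway, and retreat upward.

>>> {"op": "move_arm", "data": {
  "commands": [
    [[0,0,-0.02,0,0,0],[0,0,-0.03,0,0,0],[0,0,-0.03,0,0,0]]
  ]
}}

```text
time: 10.55
position: [0.5443, -0.1898, 0.2544]
tool_rot: [0.839, 0.544, 0.001, 0.001]
ft_force: [-0.7, 0.3, -0.3]
grip_width: 0.0279
grip_force: 25.0
```

>>> {"op": "move_arm", "data": {
  "commands": [
    [[0,0,0,0,0,0],[0,0,0,0,0,0],[0,0,0,0,0,0],[0,0,0,0,0,0],[0,0,-0.3,0,0,0],[0,0,-0.8,0,0,0],[0,0,-1.4,0,0,0],[0,0,-1.9,0,0,0],[0,0,-1.9,0,0,0]]
  ],
  "claw": -0.15
}}

```text
time: 11.68
position: [0.5446, -0.19, 0.3328]
tool_rot: [0.839, 0.544, 0.002, 0.003]
ft_force: [-0.4, 0.6, -0.5]
grip_width: 0.0497
grip_force: 0.0
```

```bash
python3 -c "
from h import *
b=np.array([.5442,-.1898]);e=np.array([np.cos(.175),np.sin(.175)])
p=b-.105*e
go((*p,.335),.175-np.pi/2);go((*p,.256),.175-np.pi/2);print(p,b-.063*e)
c=camera('side');u,v=map(int,proj(c,(.5433,-.19,.07)));print(u,v)
cv2.imwrite('pics/seated.png',cv2.resize(c['pixels'][v-35:v+25,u-40:u+40],(800,600),interpolation=2))
P=cloud(c);d=P[...,:2]-b;m=(abs(np.hypot(*np.moveaxis(d,-1,0))-.028)<.004)&(P[...,2]>.03)&(P[...,2]<.1)
print('flange top z',np.percentile(P[m][:,2],[5,50,95]),m.sum())
X=P[m];A=np.c_[X[:,:2]-b,np.ones(len(X))];print('plane',np.linalg.lstsq(A,X[:,2],rcond=None)[0])
"
```

```text
[-1.472 -2.185 -0.068  0.007 -0.003  0.976] ty now -0.42
[-1.471 -2.199  1.907  0.007 -0.003  0.976] ty now -0.42
[ 0.44080371 -0.20808135] [ 0.48216223 -0.20076881]
365 248
flange top z [0.05229639 0.05856995 0.06130392] 103
plane [0.02682892 0.01280195 0.05840612]
```

View pics/seated.png

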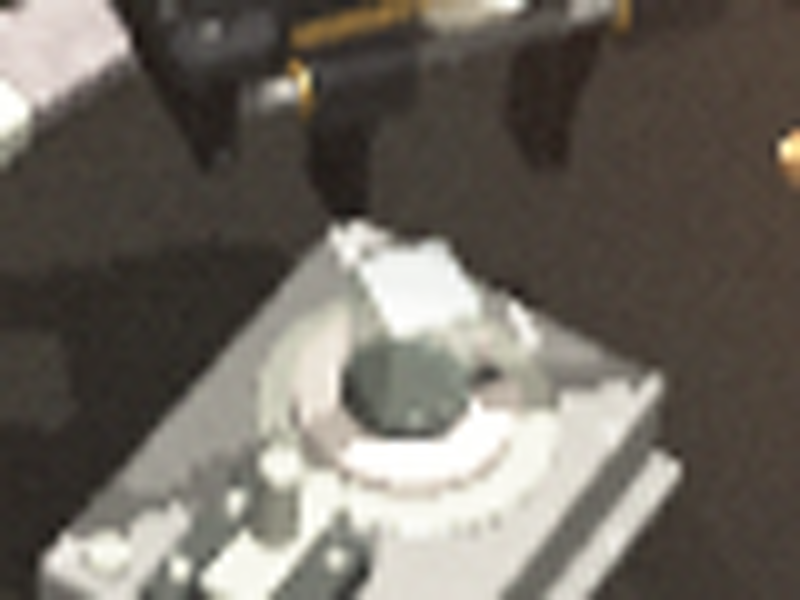

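The flange top is at 0.058, so it is home and level, and the pin is visible in the notch at (487,375). I close the fingers and go behind the bolt post.

>>> {"op": "move_arm", "data": {
  "commands": [
    [[-0.2,-0.3,0,0,0,0.15],[-0.5,-0.7,0,0,0,0.3],[-0.8,-1.1,0,0,0,0.45],[-1.1,-1.5,0,0,0,0.6],[-1.3,-1.9,0,0.004,-0.002,0.75],[-1.47,-2.19,0,0.006,-0.003,0.9],[-1.47,-2.19,0,0.007,-0.003,0.976],[-1.47,-2.19,0.5,0.007,-0.003,0.976],[-1.47,-2.2,1.1,0.007,-0.003,0.976],[-1.47,-2.2,1.6,0.007,-0.003,0.976],[-1.47,-2.2,1.9,0.007,-0.003,0.976],[-1.47,-2.2,1.9,0.007,-0.003,0.976]]
  ],
  "claw": 1
}}

```text
time: 13.22
position: [0.4396, -0.2073, 0.2534]
tool_rot: [0.996, 0.087, -0.003, -0.003]
ft_force: [0.2, -0.2, 0.7]
grip_width: 0.0007
grip_force: 0.0
```

```bash
python3 -c "
from h import *
go((.48216,-.20077,.256),.175-np.pi/2);o=get_obs();print(o['position'],o['ft_force'],o['grip_width'])"
```

```text
[ 1.076  0.023 -0.073 -0.006  0.006 -0.   ] ty now -1.396
[ 0.43959312 -0.20734614  0.25335082] [ 0.18579603 -0.22142516  0.68395467] 0.0007366608620256646
```

>>> {"op": "move_arm", "data": {
  "commands": [
    [[0.1,0,-0.05,0,0,0],[0.2,0.01,-0.05,0,0,0],[0.3,0.01,-0.05,0,0,0],[0.4,0.01,-0.05,0,0,0],[0.5,0.01,-0.05,0,0,0],[0.6,0.01,-0.05,0,0,0],[0.7,0.02,-0.05,0,0,0],[0.7,0.02,-0.05,0,0,0]]
  ]
}}

```text
time: 14.22
position: [0.4678, -0.2034, 0.2561]
tool_rot: [0.996, 0.087, -0.002, -0.002]
ft_force: [-0.6, 0.9, 0.4]
grip_width: 0.0004
grip_force: 0.3
```

>>> {"op": "move_arm", "data": {
  "commands": [
    [[0.06,0,0,0,0,0],[0.12,0,0,0,0,0],[0.18,0,0,0,0,0],[0.24,0,0,0,0,0],[0.3,0,0,0,0,0],[0.34,0,0,0,0,0],[0.34,0,0,0,0,0]]
  ]
}}

```text
time: 15.1
position: [0.4812, -0.2011, 0.2562]
tool_rot: [0.996, 0.087, -0.002, -0.002]
ft_force: [-1.0, -0.1, 0.0]
grip_width: 0.0006
grip_force: 0.4
```

```bash
python3 -c "
from h import *
o=get_obs();print(o['position'],o['ft_force'],o['moment'],o['grip_width'])
c=camera('side');u,v=map(int,proj(c,(.5,-.19,.08)));print(u,v)
cv2.imwrite('pics/push.png',cv2.resize(c['pixels'][v-30:v+30,u-40:u+40],(800,600),interpolation=2))"
```

```text
[ 0.48121113 -0.201059    0.25617712] [-1.03253412 -0.08973584  0.02583043] [-0.06033864  0.37438193 -0.02738466] 0.0006319938416720185
355 254
```

View pics/push.png

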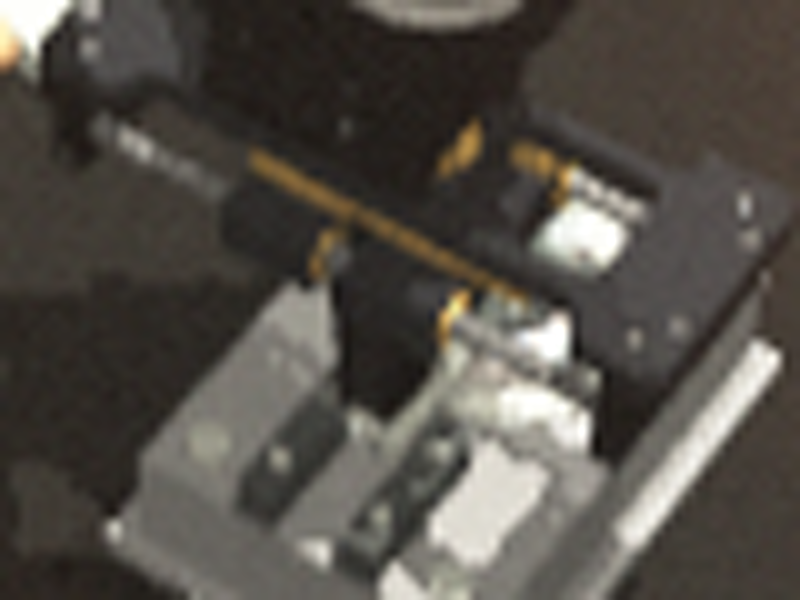

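The post is hidden behind the fingers and the moment matches a push of about 2 N, so the bolt is moving. I push on gently to the stop.

>>> {"op": "move_arm", "data": {
  "commands": [
    [[0.03,0,0,0,0,0],[0.06,0,0,0,0,0],[0.09,0,0,0,0,0],[0.12,0,0,0,0,0],[0.12,0,0,0,0,0]]
  ]
}}

```text
time: 15.78
position: [0.4838, -0.2006, 0.2561]
tool_rot: [0.996, 0.088, -0.005, -0.002]
ft_force: [-9.9, -5.2, 3.0]
grip_width: 0.0005
grip_force: 5.4
```

It has reached the end stop at about 10 N. I back off, raise, and check.

>>> {"op": "move_arm", "data": {
  "commands": [
    [[-0.2,0,0,0,0,0],[-0.6,0,0,0,0,0],[-1.0,0,0,0,0,0],[-1.2,0,-0.5,0,0,0],[-1.2,0,-1.5,0,0,0],[-1.2,0.8,-2.6,0,0,0],[-1.2,2,-3.5,0,0,0],[-1.2,3.2,-3.5,0,0,0],[-1.2,4.2,-3.5,0,0,0],[-1.2,4.2,-3.5,0,0,0]]
  ]
}}

```text
time: 17.02
position: [0.4677, -0.3774, 0.3956]
tool_rot: [0.996, 0.086, -0.002, -0.001]
ft_force: [-0.3, 1.1, -0.7]
grip_width: 0.0005
grip_force: 0.0
```

```bash
python3 -c "
from h import *
o=get_obs();print(o['position'],o['ft_force'])
b=np.array([.5442,-.1898]);e=np.array([np.cos(.175),np.sin(.175)])
ims=[]
for n in('side','top'):
    c=camera(n)
    for r in(.048,.072): print(n,'post top expected',r,np.round(proj(c,(*(b-r*e),.098)),1))
    P=cloud(c);d=P[...,:2]-b;x=d@e;y=d@np.array([-e[1],e[0]])
    m=(x<-.03)&(x>-.1)&(abs(y)<.025)&(P[...,2]>.085)&(P[...,2]<.11);print(m.sum(),np.median(x[m]),np.median(y[m]),np.median(P[m][:,2]))
    r=np.hypot(x,y);m=(abs(r-.028)<.004)&(P[...,2]>.03)&(P[...,2]<.065);print('flange',np.median(P[m][:,2]))
    u,v=map(int,proj(c,(.52,-.195,.07)));print(u,v);ims.append(cv2.resize(c['pixels'][v-30:v+30,u-40:u+40],(400,300),interpolation=2))
cv2.imwrite('pics/end.png',np.hstack(ims))"
```

```text
[ 0.46771243 -0.37737502  0.39558596] [-0.29413402  1.11997784 -0.70041896]
side post top expected 0.048 [356.9 252.9]
side post top expected 0.072 [352.3 258.5]
22 -0.049869425681269036 -0.0029248229054217962 0.09503375114080063
flange 0.058766165359668415
360 254
top post top expected 0.048 [397.2 219.4]
top post top expected 0.072 [399.4 227.2]
0 nan nan nan
flange 0.055501178446551475
393 213
  return _methods._mean(a, axis=axis, dtype=dtype,
  ret = ret.dtype.type(ret / rcount)
```

View pics/end.png

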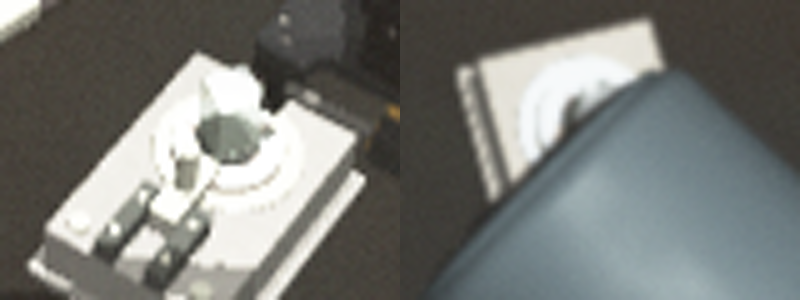

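The post is now about 49 mm from the bore axis, so the bolt is in against its stop. It sits over the flange at (187,165), the flange is still home, and the arm is clear. I hand in.

```bash
python3 -c "
from rig import *
print(hand_in())"
```

```text
the job is handed in; nothing more can be done
None
```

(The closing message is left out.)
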